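# Load a culture dish on the cell imager

### The arm

A 6-joint arm with a two-finger parallel gripper is mounted at the origin on the work surface. World frame = base frame: x ahead of the robot, y to its left, z up, the work surface at z = 0. Lengths are in m, angles in rad, forces in N, time in s.
With the tool pointing down it reaches from about 0.375 to 0.75 m from the base axis. Payload 9 kg.
Tool frame: the origin (TCP) lies between the finger pads; the fingertips stand 22 mm ahead of it and the grasp point (between the pads) lies 3 mm ahead of it; y points along the fingers, x is the direction in which the jaws open and shut, and the axes are right-handed (so a half turn about y gives the same grasp; the last joint's range is limited). The gripper opens to 85 mm and grips with 20 to 120 N. Pads are 22 mm wide; open, the fingers measure 114 mm over their backs; the gripper's body (76 mm by 85 mm) begins 54 mm behind the grasp point. The pads swing forward as they close: fully open they stand 13 mm farther back than shut.
Start: joints at [-1.405, 0.104, 0.097, 1.564, 0, 1.353], TCP at [0.225, -0.556, 0.253] pointing down, gripper open.
Joint ranges: [-2.99, 2.99], [-0.84, 1.86], [-1.1, 1.16], [-1.84, 2.11], [-1.51, 1.56], [-3.14, 3.14]. Speed limits (rad/s): [2.22, 2.22, 2.57, 3.14, 3.14, 3.14].

### API

Orientations are given as a 3x3 rotation matrix whose columns are the frame's x, y, z axes.
In Python, from station import manip gives the robot as it stands.
- The arm moves only by the tool move_arm, never from a script. Its argument "increments" is a list that holds one entry, the list of rows, each a list of 6 numbers: the shift along the world's x, y, z normalised to -1 to 1, where 1 is 0.75 m, then the turn, a rotation vector about the world's x, y, z normalised to -1 to 1, where 1 is 2 pi rad. A call has 1 to 5 rows; each row is the pose to reach, as a shift and turn from the pose commanded when the call began, turning the shorter way round; what a row does not reach only later rows make up. A row lasts 1/8 s, in which the tool goes at most 62.5 mm and 10.7 degrees, less where a joint would pass 70% of its speed; a pose out of reach is approached as far as the arm can. A call with a number of a shift or a turn outside -1 to 1 is refused whole. A call with a gripper value outside its range is refused whole. "jaw" is the opening in per cent of the stroke, from 0 (shut) to 100 (fully open), set as the call begins (left out, the last holds). The fingers move at their own pace and stop on an object; "newtons" is the grip in N (left out, the last holds). Time passes only in rows, so rows that repeat a pose let the fingers close. It gives the time, the measured TCP pose, the force and the opening at its end, in the units of the state.
- manip.state(): the state, without advancing time (a new reading comes with each control period).
- manip.camera(name): name is "side" or "top" or "wrist"; returns (picture, depth): 400x640x3 uint8, red, green, blue; 400x640 float32, m along the optical axis (not along the pixel's ray), 0 where there is no reading.
- manip.camera_info(name): a dict with "K" (3x3 intrinsics, pixels), "rvec" (rotation vector, rad) and "tvec" (3), from world to camera coordinates, as OpenCV has them; the wrist camera has in their place "mount" (4x4, takes a point from camera to tool coordinates, whose origin is the TCP and whose axes are the tool frame's). Camera axes: x right, y down, z forward; pixel columns grow to the right and rows downward; lengths in m; the calibration is good to about 2 mm. The wrist camera is an equidistant fisheye: a pixel r from the principal point sees the ray r / f radians off the axis. A picture is of the moment at which its call begins: read the wrist's pose just before it. camera_info takes no time and is no camera call.
- manip.close_job(): hands the job in, once; it reports no verdict.
The state is a dict: "time_s": time; "q": joint angles; "qd": joint speeds; "joint_torque": joint torques, N m; "tool_pos": TCP position; "orientation": TCP orientation; "ft_force": force on the tool from outside, world axes, zero at the start; "wrist_torque": the same for the moment, N m; "finger_gap": finger opening in m.
Only numpy, scipy, OpenCV 4.12 (cv2) and the standard library are available. Lean on these libraries where they do the work, as an engineer would, in place of code of your own. Each camera call takes 0.05 s, during which the arm holds its last target.

### The job

Put the blue-lidded culture dish into the round well of the dish adapter while the adapter still lies on the bench, and let go of it. Then carry the adapter with the dish in it to the cell imager and lay it flat inside the rectangular frame on the imager's stage, turned so that the dish stands over the round lens window. Keep the dish upright all the way.

Things in the scene. Friction and masses are not known exactly. Their poses are not given: they have to be found in the camera images.
- dish: The one culture dish with a BLUE lid (white spot on top). Closed round dish, one rigid piece, 50 g, 30 mm tall, diameter 50 mm at the lid (upper 13 mm), 48 mm below. Origin: centre of its underside; z up. Two like dishes with yellow and green lids stand near by (the three places are shuffled) and an orange-capped bottle: not wanted.
- adapter: Dish adapter, 140 g, lying on the bench: dark plate 128 (x) by 86 (y) by 4 mm. Origin: centre of its underside; z up. Round well for the dish centred at x = +24, y = 0 mm: white floor 4 mm above the origin, orange lip of 66 mm inner, 74 mm outer diameter, rim 10 mm above the origin. Fingers go outside the lip: their tips must hold the dish 8 mm or more above its underside.
- fin (a point): Upright orange fin for lifting, part of the adapter, at the other end from the well: this point is the centre of its top, 52 mm above the adapter's underside, at x = -42, y = 0 mm in the adapter's frame (same axes). The fin is 30 mm long in x, 10 mm thick in y and rises 48 mm above the plate. Fingers round the dish in the well clear the fin if they close along y.
- stage_seat (a point): Centre of the stage inside the low aluminium frame on the fixed white cell imager, 70 mm above the bench; z up. Frame inside 142 (x) by 100 (y) mm, walls 5 mm thick, 8 mm high. Blue lens window at x = +24, y = 0 mm: the adapter's x axis belongs along this x. Housing 250 by 200 mm; its lamp column starts 97 mm off along +x, leans away to +x and ends about 115 mm above the stage.
Not all that is in view belongs to the job. What is shaped like the dish but pink or purple is not meant.

How it is judged:
By the outcome, as a careful person would: the job done as asked, in the order asked, and still so for the second after the job is handed in, with the robot touching nothing.
It also fails if it takes over 48 s, if anything falls off the work surface, if the arm or the gripper's body presses on something with over 40 N, if the wrist force passes 120 N, or if a joint passes its speed limit or range.

## Working session

There is one attempt and no reset: what is moved stays moved. The work goes in short steps, Python scripts to look and compute and a tool call to move; the robot and the scene stay as the last step left them, time stands still between calls to the robot, and variables do not carry over. Pictures are saved under pics/ and viewed, and the job is handed in when it is done.

Besides the shell and the picture viewer there is one more tool, called after "Emit:" by a JSON object that holds its "name" and its "arguments", one argument or row to a line. move_arm: Moves the arm, as the interface text tells. Scaled input: -1 to 1 covers 0.75 m each way for a shift and 2 pi rad each way for a turn. Its arguments: {"type":"object","properties":{"increments":{"type":"array","items":{"type":"array","items":{"type":"array","items":{"type":"number","minimum":-1,"maximum":1}}}},"jaw":{"type":"number"},"newtons":{"type":"number"}},"required":["increments"]}

```bash
ls; mkdir -p pics; python3 - <<'E'
from station import manip
import cv2,numpy as np
s=manip.state();print(s)
for n in("side","top"):
    p,d=manip.camera(n);cv2.imwrite(f"pics/{n}0.png",p[:,:,::-1]);np.savez(f"{n}0.npz",p=p,d=d)
    print(manip.camera_info(n))
print(manip.camera_info("wrist"))
E
```

```text
pics
{'time_s': 0.0, 'q': array([-1.40473110e+00,  1.04699362e-01,  9.64953633e-02,  1.56388049e+00,
       -2.72562803e-05,  1.35310353e+00]), 'qd': array([-0.00013799, -0.00061051,  0.00258559,  0.00016101,  0.00050492,
        0.00075126]), 'joint_torque': array([-1.94790453e-03, -5.56930304e+01,  5.03649545e+01,  1.66188309e-02,
       -7.35216017e-04, -2.05837659e-05]), 'tool_pos': array([ 0.22460148, -0.55606533,  0.25253662]), 'orientation': array([[ 3.74407642e-01, -2.39817416e-04,  9.27264180e-01],
       [-9.27263350e-01,  1.26592946e-03,  3.74407635e-01],
       [-1.26364051e-03, -9.99999170e-01,  2.51599762e-04]]), 'ft_force': array([ 4.83346434e-01, -1.98209145e-04,  5.29201723e-01]), 'wrist_torque': array([-0.00932133,  0.01309156, -0.01849919]), 'finger_gap': 0.0855999164888764}
{'K': array([[427.85667917,   0.        , 313.4871844 ],
       [  0.        , 427.85667917, 190.13801234],
       [  0.        ,   0.        ,   1.        ]]), 'rvec': array([ 0.25295373, -2.71000702,  1.44471834]), 'tvec': array([0.53238943, 0.15763089, 0.94109681])}
{'K': array([[411.05547787,   0.        , 324.28861369],
       [  0.        , 411.05547787, 193.24570688],
       [  0.        ,   0.        ,   1.        ]]), 'rvec': array([ 2.16454003, -2.1262385 ,  0.09135377]), 'tvec': array([-0.05236311,  0.5519407 ,  0.93277878])}
{'K': array([[309.70691629,   0.        , 321.84112811],
       [  0.        , 309.70691629, 199.17996356],
       [  0.        ,   0.        ,   1.        ]]), 'mount': array([[ 9.99999872e-01,  4.60386973e-04,  2.09981283e-04,
        -5.80124212e-04],
       [-6.02047021e-05, -3.03774276e-01,  9.52744029e-01,
        -1.21213182e-01],
       [ 5.02417852e-04, -9.52743920e-01, -3.03774210e-01,
         7.68825435e-02],
       [ 0.00000000e+00,  0.00000000e+00,  0.00000000e+00,
         1.00000000e+00]])}
```

View pics/top0.png

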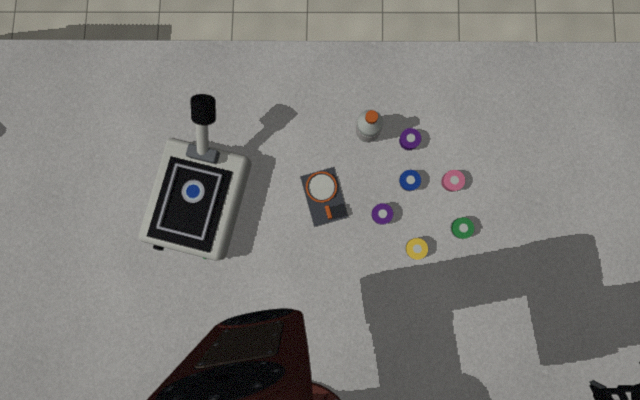

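View pics/side0.png

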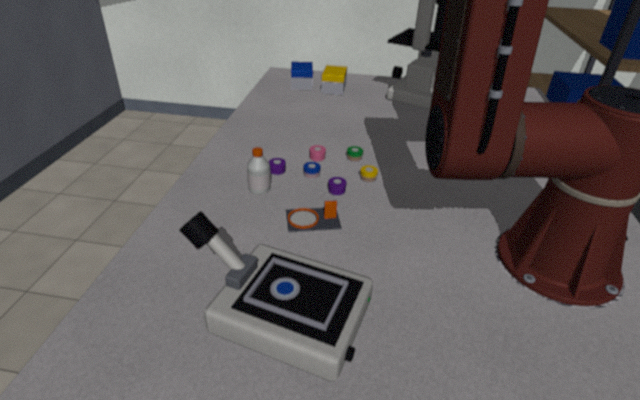

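```bash
cat > h.py <<'E'
import numpy as np,cv2
from station import manip
def ray(n,u,v):
    c=manip.camera_info(n);R,_=cv2.Rodrigues(c["rvec"]);t=c["tvec"]
    d=R.T@np.linalg.inv(c["K"])@np.array([u,v,1.]);return -R.T@t,d
def atz(n,u,v,z):
    o,d=ray(n,u,v);return o+d*(z-o[2])/d[2]
def proj(n,P):
    c=manip.camera_info(n);p,_=cv2.projectPoints(np.array(P,float).reshape(-1,1,3),c["rvec"],c["tvec"],c["K"],None);return p[:,0]
def cloud(n,d):
    c=manip.camera_info(n);R,_=cv2.Rodrigues(c["rvec"]);v,u=np.mgrid[:400,:640]
    K=c["K"];X=np.stack([(u-K[0,2])/K[0,0]*d,(v-K[1,2])/K[1,1]*d,d],-1)
    return (X-c["tvec"])@R
E
python3 - <<'E'
import numpy as np,cv2
p=np.load("top0.npz")["p"][:,:,::-1]
a=cv2.resize(p[125:275,130:260],None,fx=4.0,fy=4.0,interpolation=2)
b=cv2.resize(p[95:245,290:490],None,fx=4,fy=4,interpolation=2)
cv2.imwrite("pics/ca.png",a);cv2.imwrite("pics/cb.png",b)
E
```

```text
(no output)
```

View pics/ca.png

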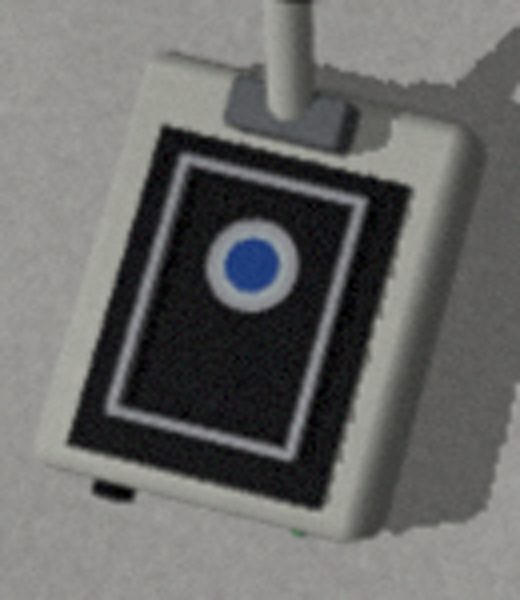

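View pics/cb.png

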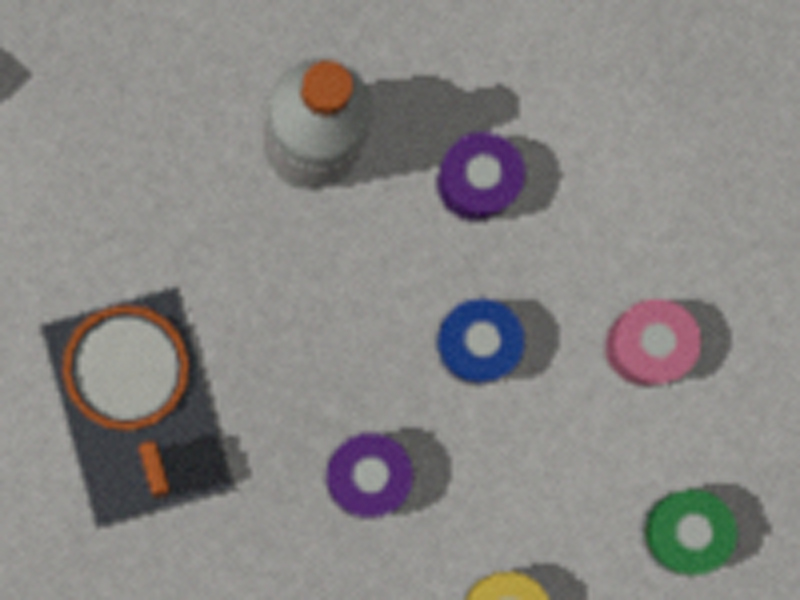

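```bash
python3 - <<'E'
import numpy as np,cv2
from h import *
np.set_printoptions(precision=4,suppress=True)
for n in("top","side"):
    z=np.load(n+"0.npz");p=z["p"];d=z["d"]
    hsv=cv2.cvtColor(p,cv2.COLOR_RGB2HSV);H,S,V=[hsv[...,i].astype(int) for i in range(3)]
    C=cloud(n,d)
    def comps(m,name,mn=25):
        k,l,st,ce=cv2.connectedComponentsWithStats(m.astype(np.uint8))
        for i in range(1,k):
            if st[i,4]>=mn:
                q=C[(l==i)&(d>0)]
                print(n,name,st[i],ce[i],"med",np.median(q,0),"zmax",np.percentile(q[:,2],[5,95]))
    comps((H>105)&(H<120)&(S>140)&(V>60),"blue")
    comps((H>3)&(H<16)&(S>150)&(V>110),"orange",12)
# top: lid
def f(x,y,x0,y0):return ((x+.5)/4-.5+x0,(y+.5)/4-.5+y0)
for nm,(x,y),zz in [("TL",(183,152),.078),("TR",(367,200),.078),("BR",(293,460),.078),("BL",(107,413),.078),("win",(252,265),.070)]:
    print(nm,atz("top",*f(x,y,130,125),zz))
for nm,(x,y),zz in [("dish",(482,341),.03),("well",(126.5,367.5),.01),("c1",(43,325),.004),("c2",(178,289),.004),("c3",(236,488),.004),("c4",(98,527),.004)]:
    print(nm,atz("top",*f(x,y,290,95),zz))
E
```

```text
top blue [400 170  21  20 255] [409.7882 179.8196] med [ 0.5872 -0.2423  0.03  ] zmax [0.0271 0.0327]
top blue [187 185  12  12 122] [192.4098 190.6557] med [0.5486 0.256  0.0726] zmax [0.0699 0.0756]
top orange [366 111  12  11 112] [371.3393 116.1518] med [ 0.7127 -0.1436  0.12  ] zmax [0.118  0.1223]
top orange [306 172  31  30 139] [321.0504 186.4748] med [ 0.5719 -0.0343  0.0101] zmax [0.0065 0.0128]
top orange [325 206   7  12  48] [327.9167 211.5   ] med [ 0.5077 -0.0525  0.0518] zmax [0.0496 0.0542]
side blue [623  21  17  38 335] [633.803   44.9522] med [-0.4829 -1.0308  0.2246] zmax [0.1859 0.2903]
side blue [292  63  20  14 279] [301.4659  69.5233] med [ 0.7529 -0.9052  0.0776] zmax [0.0578 0.0803]
side blue [556  72  14   6  25] [563.    74.48] med [-0.4848 -1.5842 -0.0644] zmax [-0.0679 -0.0621]
side blue [564  74  36  28 346] [578.5462  86.2977] med [-0.51   -1.4311 -0.0666] zmax [-0.1125 -0.0614]
side blue [304 163  16  11 113] [311.4602 168.3097] med [ 0.5865 -0.2296  0.0284] zmax [0.0208 0.0304]
side blue [277 282  16  12 153] [284.634  287.5882] med [0.5503 0.2547 0.0712] zmax [0.0697 0.0727]
side orange [253 148   9   8  65] [256.9231 151.4923] med [ 0.713  -0.1372  0.118 ] zmax [0.1101 0.1204]
side orange [325 201  12  18 191] [330.0314 209.0471] med [ 0.5095 -0.0485  0.032 ] zmax [0.0087 0.0517]
side orange [291 209  23   4  36] [302.2778 209.9444] med [ 0.5803 -0.0651  0.0079] zmax [0.0058 0.0101]
side orange [289 220  28   8  49] [302.449  225.1429] med [ 0.5681 -0.0014  0.0081] zmax [0.0057 0.01  ]
TL [0.6122 0.2969 0.078 ]
TR [0.586  0.1898 0.078 ]
BR [0.4392 0.224  0.078 ]
BL [0.4632 0.3306 0.078 ]
win [0.5489 0.2563 0.07  ]
dish [ 0.5878 -0.2431  0.03  ]
well [ 0.5716 -0.0341  0.01  ]
c1 [0.5976 0.0174 0.004 ]
c2 [ 0.621  -0.0642  0.004 ]
c3 [ 0.5006 -0.101   0.004 ]
c4 [ 0.4758 -0.0188  0.004 ]
```

Emit:
{"name": "move_arm", "arguments": {
  "increments": [
    [[0.483, 0.417, -0.1, 0, 0, 0.485], [0.483, 0.417, -0.1, 0, 0, 0.485], [0.483, 0.417, -0.1, 0, 0, 0.485], [0.483, 0.417, -0.1, 0, 0, 0.485], [0.483, 0.417, -0.1, 0, 0, 0.485]]
  ],
  "jaw": 100,
  "newtons": 40
}}

```text
time_s: 0.72
tool_pos: [0.4596, -0.353, 0.2044]
orientation: [[0.971, -0.0, 0.241], [-0.241, 0.0, 0.971], [-0.0, -1.0, 0.0]]
ft_force: [0.4, -1.1, 0.8]
finger_gap: 0.0856
```

Emit:
{"name": "move_arm", "arguments": {
  "increments": [
    [[0.17, 0.147, -0.06, 0, 0, 0.335], [0.17, 0.147, -0.06, 0, 0, 0.335], [0.17, 0.147, -0.06, 0, 0, 0.335], [0.17, 0.147, -0.06, 0, 0, 0.335], [0.17, 0.147, -0.06, 0, 0, 0.335]]
  ]
}}

```text
time_s: 1.35
tool_pos: [0.586, -0.2433, 0.159]
orientation: [[0.768, -0.001, -0.641], [0.641, 0.001, 0.768], [-0.0, -1.0, 0.001]]
ft_force: [-1.2, 0.3, 0.2]
finger_gap: 0.0853
```

```bash
python3 - <<'E'
from h import *
s=manip.state();print(s["time_s"],s["q"],s["tool_pos"],np.degrees(np.arctan2(s["orientation"][1,0],s["orientation"][0,0])))
E
```

```text
1.35 [-5.99303920e-01  2.13409607e-01  4.61552431e-02  1.40508269e+00
 -8.46635687e-06  2.75827494e-01] [ 0.58598216 -0.24334401  0.15897482] 39.8586819934455
```

Emit:
{"name": "move_arm", "arguments": {
  "increments": [
    [[0.0015, 0.001, -0.02, 0, 0, 0.185], [0.0015, 0.001, -0.02, 0, 0, 0.185], [0.0015, 0.001, -0.02, 0, 0, 0.185], [0.0015, 0.001, -0.02, 0, 0, 0.185], [0.0015, 0.001, -0.02, 0, 0, 0.185]]
  ]
}}

```text
time_s: 1.98
tool_pos: [0.5868, -0.2434, 0.1444]
orientation: [[-0.061, -0.001, -0.998], [0.998, 0.001, -0.061], [0.001, -1.0, 0.001]]
ft_force: [0.3, 0.2, 0.3]
finger_gap: 0.0852
```

Emit:
{"name": "move_arm", "arguments": {
  "increments": [
    [[0, 0, 0, 0, 0, 0.036], [0, 0, 0, 0, 0, 0.036]]
  ]
}}

```text
time_s: 2.22
tool_pos: [0.5867, -0.2434, 0.1444]
orientation: [[-0.281, -0.001, -0.96], [0.96, 0.001, -0.281], [0.001, -1.0, 0.001]]
ft_force: [0.2, -0.9, 0.4]
finger_gap: 0.0855
```

```bash
cat >> h.py <<'E'
def fish(u,v,T,Rt,z):
    c=manip.camera_info("wrist");K=c["K"];dx,dy=(u-K[0,2])/K[0,0],(v-K[1,2])/K[1,1]
    th=np.hypot(dx,dy);d=np.array([dx/th*np.sin(th),dy/th*np.sin(th),np.cos(th)])
    M=c["mount"];o=T+Rt@M[:3,3];w=Rt@M[:3,:3]@d
    return o+w*(z-o[2])/w[2]
def st():
    s=manip.state();print("t",s["time_s"],"q",np.round(s["q"],3),"pos",np.round(s["tool_pos"],4),"yaw",np.degrees(np.arctan2(s["orientation"][1,0],s["orientation"][0,0])),"tilt",np.round(s["orientation"][:,1],4),"gap",s["finger_gap"],"F",np.round(s["ft_force"],1))
    return s
def wrist(name):
    s=st();p,d=manip.camera("wrist");cv2.imwrite(f"pics/{name}.png",p[:,:,::-1]);np.savez(name+".npz",p=p,d=d,T=s["tool_pos"],R=s["orientation"]);return p,d,s
E
python3 -c "
from h import *
wrist('w1')"
```

```text
t 2.225 q [-0.599  0.219  0.026  1.379  0.    -0.883] pos [ 0.5867 -0.2434  0.1444] yaw 106.29158243651908 tilt [-8.e-04  6.e-04 -1.e+00] gap 0.08554172382014523 F [ 0.2 -0.9  0.4]
```

View pics/w1.png

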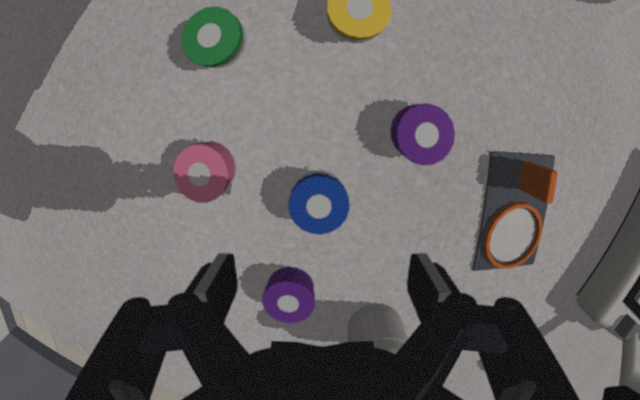

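```bash
python3 - <<'E'
from h import *
z=np.load("w1.npz");T,R=z["T"],z["R"]
hsv=cv2.cvtColor(z["p"],cv2.COLOR_RGB2HSV);H,S,V=[hsv[...,i].astype(int) for i in range(3)]
m=((H>105)&(H<120)&(S>140)&(V>60)).astype(np.uint8)
k,l,s,c=cv2.connectedComponentsWithStats(m);i=1+s[1:,4].argmax();print(s[i],c[i])
print("spot",fish(318.5,206.5,T,R,.03),"blue",fish(*c[i],T,R,.03))
print("well",fish(514,235.5,T,R,.01))
print("d", z["d"][206,318], z["d"][236,514])
E
```

```text
[ 289  174   59   60 2195] [318.39817768 202.97630979]
spot [ 0.58977312 -0.24472248  0.03      ] blue [ 0.58693198 -0.24562892  0.03      ]
well [ 0.57088723 -0.03770307  0.01      ]
d 0.24849582 0.28563645
```

Emit:
{"name": "move_arm", "arguments": {
  "increments": [
    [[0.0024, -0.0005, -0.075, 0, 0, 0], [0.0024, -0.0005, -0.12, 0, 0, 0], [0.0024, -0.0005, -0.148, 0, 0, 0], [0.0024, -0.0005, -0.148, 0, 0, 0]]
  ]
}}

```text
time_s: 2.78
tool_pos: [0.5879, -0.2434, 0.0325]
orientation: [[-0.277, -0.002, -0.961], [0.961, 0.002, -0.277], [0.002, -1.0, 0.002]]
ft_force: [-0.3, -0.0, -0.5]
finger_gap: 0.0853
```

```bash
python3 -c "
from h import *
wrist('w2')"
```

```text
t 2.775 q [-0.598  0.293 -0.095  1.185  0.    -0.878] pos [ 0.5879 -0.2434  0.0325] yaw 106.07212513006061 tilt [-0.0023  0.0016 -1.    ] gap 0.08532684520587226 F [-0.3 -0.  -0.5]
```

View pics/w2.png

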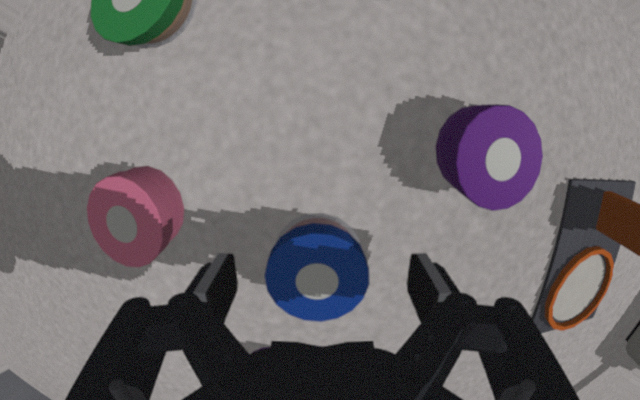

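```bash
python3 -c "
from h import *
z=np.load('w2.npz');print(fish(317,282,z['T'],z['R'],.03))"
```

```text
[ 0.59022489 -0.24452926  0.03      ]
```

Emit:
{"name": "move_arm", "arguments": {
  "increments": [
    [[0, 0, 0, 0, 0, 0], [0, 0, 0, 0, 0, 0], [0, 0, 0, 0, 0, 0], [0, 0, 0, 0, 0, 0]]
  ],
  "jaw": 0,
  "newtons": 40
}}

```text
time_s: 3.32
tool_pos: [0.5897, -0.2446, 0.0358]
orientation: [[-0.277, 0.002, -0.961], [0.961, -0.001, -0.277], [-0.002, -1.0, -0.002]]
ft_force: [-1.3, 0.5, 6.1]
finger_gap: 0.0483
```

```bash
python3 -c "
from h import *
wrist('w3')
p,d=manip.camera('side');cv2.imwrite('pics/s3.png',cv2.resize(p[120:220,240:400,::-1],None,fx=5,fy=5,interpolation=2))"
```

```text
t 3.325 q [-0.598  0.29  -0.093  1.185  0.    -0.879] pos [ 0.5897 -0.2446  0.0358] yaw 106.09338833531868 tilt [ 0.0021 -0.0014 -1.    ] gap 0.04826632080781829 F [-1.3  0.5  6.1]
```

View pics/w3.png

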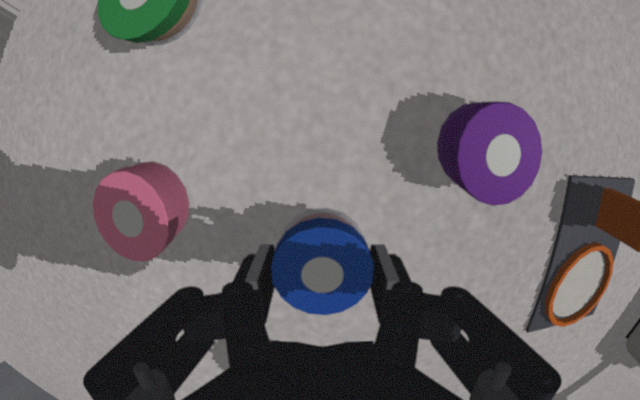

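View pics/s3.png

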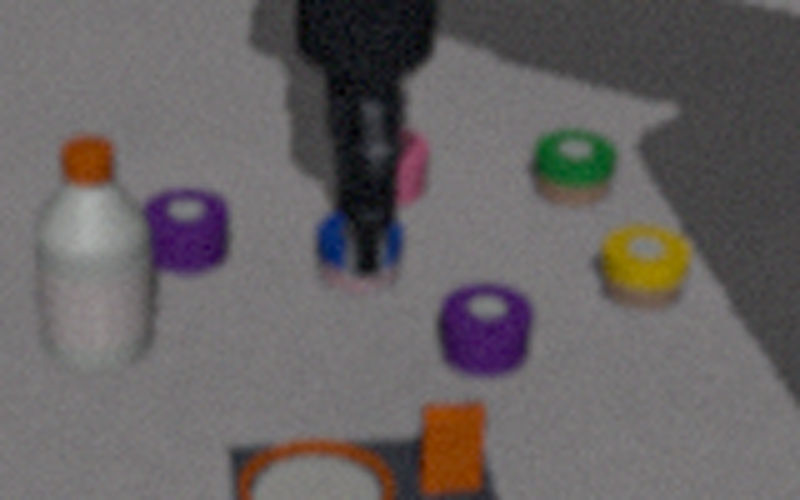

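Emit:
{"name": "move_arm", "arguments": {
  "increments": [
    [[0, 0, 0.05, 0, 0, 0], [0, 0, 0.1, 0, 0, 0], [-0.003, 0.035, 0.1, 0, 0, 0.001], [-0.012, 0.1, 0.1, 0, 0, 0.001], [-0.018, 0.17, 0.1, 0, 0, 0.001]]
  ]
}}

```text
time_s: 4.05
tool_pos: [0.5753, -0.1157, 0.1097]
orientation: [[-0.282, 0.001, -0.959], [0.959, -0.0, -0.282], [-0.001, -1.0, -0.001]]
ft_force: [0.4, 0.3, -0.7]
finger_gap: 0.0484
```

Emit:
{"name": "move_arm", "arguments": {
  "increments": [
    [[-0.005, 0.06, 0, 0, 0, 0.001], [-0.0068, 0.106, 0, 0, 0, 0.001], [-0.0068, 0.106, 0, 0, 0, 0.001], [-0.0068, 0.106, 0, 0, 0, 0.001]]
  ]
}}

```text
time_s: 4.55
tool_pos: [0.5705, -0.0374, 0.1095]
orientation: [[-0.289, 0.001, -0.957], [0.957, -0.0, -0.289], [-0.001, -1.0, -0.001]]
ft_force: [0.3, -0.2, -0.4]
finger_gap: 0.0485
```

```bash
python3 -c "
from h import *
wrist('w4')
p,d=manip.camera('side');cv2.imwrite('pics/s4.png',cv2.resize(p[140:260,240:400,::-1],None,fx=5,fy=5,interpolation=2))"
```

```text
t 4.55 q [-0.294  0.041 -0.23   1.299 -0.    -0.588] pos [ 0.5705 -0.0374  0.1095] yaw 106.82268915903654 tilt [ 9.e-04 -5.e-04 -1.e+00] gap 0.04852215554518879 F [ 0.3 -0.2 -0.4]
```

View pics/w4.png

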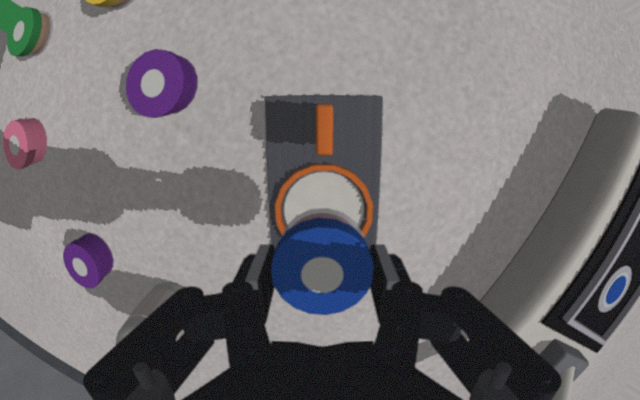

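View pics/s4.png

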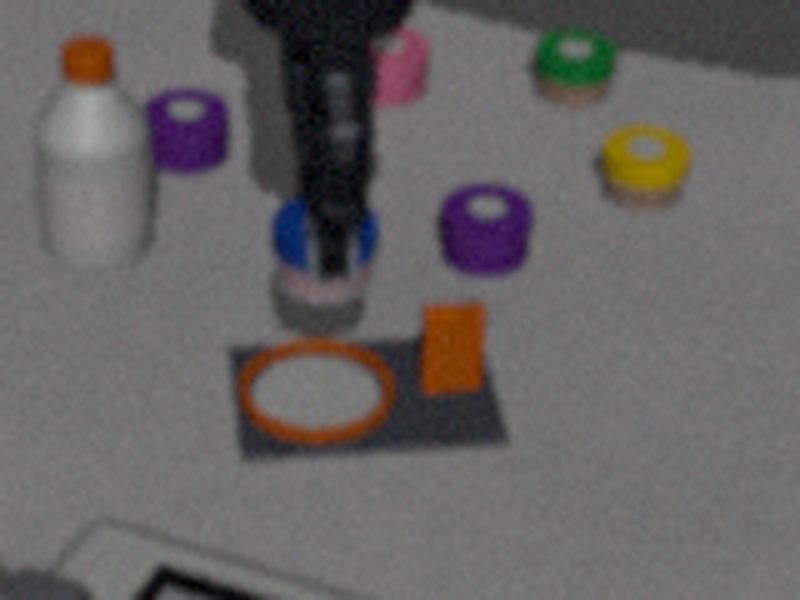

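```bash
python3 -c "
from h import *
z=np.load('w4.npz');T,R=z['T'],z['R']
for q in [(276,210),(373,210),(324,166),(324,212)]: print(fish(*q,T,R,.01))
print(fish(326,129,T,R,.052),fish(322,274,T,R,.105))
for q in [(265,97),(383,97)]: print(fish(*q,T,R,.004))
"
```

```text
[ 0.58097119 -0.07025077  0.01      ]
[5.59532027e-01 5.02147726e-04 1.00000000e-02]
[ 0.53795857 -0.04516663  0.01      ]
[ 0.57184371 -0.0348303   0.01      ]
[ 0.50874677 -0.05311876  0.052     ] [ 0.56912148 -0.03719643  0.105     ]
[ 0.50184463 -0.1009048   0.004     ]
[ 0.47684421 -0.0188207   0.004     ]
```

Emit:
{"name": "move_arm", "arguments": {
  "increments": [
    [[0.0015, 0.0036, -0.04, 0, 0, 0], [0.0015, 0.0036, -0.075, 0, 0, 0], [0.0015, 0.0036, -0.088, 0, 0, 0], [0.0015, 0.0036, -0.092, 0, 0, 0], [0.0015, 0.0036, -0.092, 0, 0, 0]]
  ]
}}

```text
time_s: 5.28
tool_pos: [0.5719, -0.0347, 0.0408]
orientation: [[-0.289, 0.001, -0.957], [0.957, -0.0, -0.289], [-0.001, -1.0, -0.001]]
ft_force: [-0.8, 0.1, -0.3]
finger_gap: 0.0484
```

```bash
python3 -c "
from h import *
wrist('w5')
p,d=manip.camera('side');cv2.imwrite('pics/s5.png',cv2.resize(p[140:260,240:400,::-1],None,fx=5,fy=5,interpolation=2))"
```

```text
t 5.275 q [-0.289  0.096 -0.301  1.172  0.    -0.582] pos [ 0.5719 -0.0347  0.0408] yaw 106.7920173184657 tilt [ 1.1e-03 -3.0e-04 -1.0e+00] gap 0.04839359636518689 F [-0.8  0.1 -0.3]
```

View pics/w5.png

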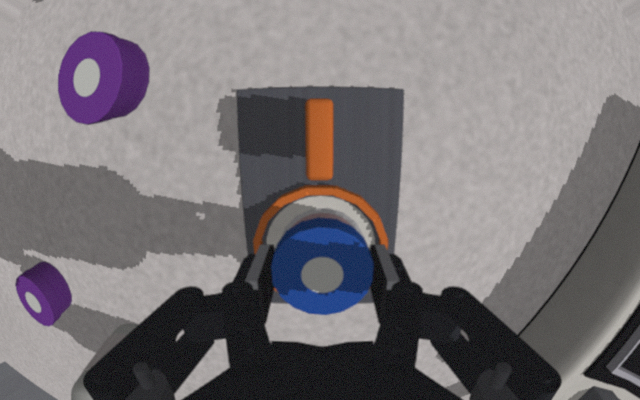

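View pics/s5.png

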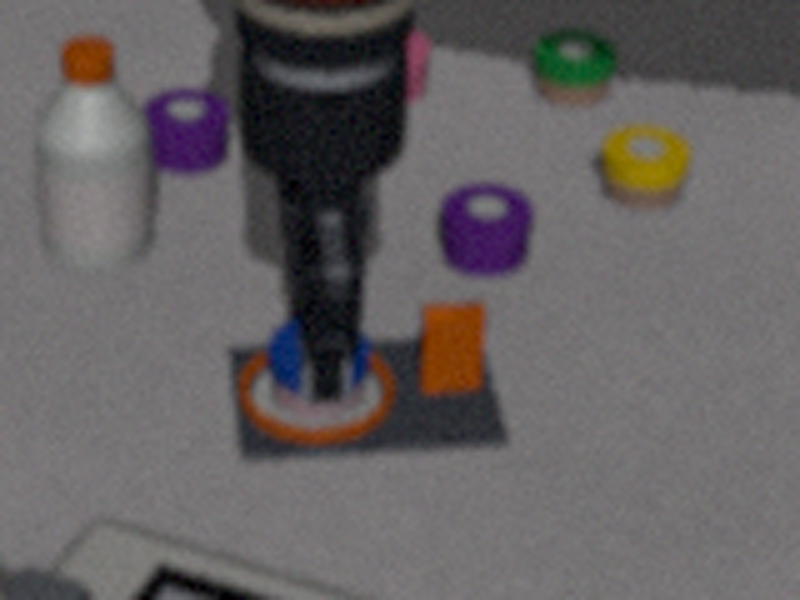

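Emit:
{"name": "move_arm", "arguments": {
  "increments": [
    [[0, 0, -0.0014, 0, 0, 0], [0, 0, -0.0014, 0, 0, 0]]
  ]
}}

```text
time_s: 5.62
tool_pos: [0.5719, -0.0345, 0.0398]
orientation: [[-0.289, 0.001, -0.957], [0.957, -0.0, -0.289], [-0.001, -1.0, -0.001]]
ft_force: [-0.7, 0.0, 5.4]
finger_gap: 0.0484
```

Emit:
{"name": "move_arm", "arguments": {
  "increments": [
    [[0, 0, 0, 0, 0, 0], [0, 0, 0, 0, 0, 0], [0, 0, 0, 0, 0, 0], [0, 0, 0, 0, 0, 0]]
  ],
  "jaw": 100
}}

```text
time_s: 6.12
tool_pos: [0.5712, -0.0343, 0.0388]
orientation: [[-0.289, -0.0, -0.957], [0.957, 0.0, -0.289], [0.0, -1.0, 0.0]]
ft_force: [-0.1, -0.0, 1.1]
finger_gap: 0.0854
```

Emit:
{"name": "move_arm", "arguments": {
  "increments": [
    [[0, 0, 0.05, 0, 0, 0], [0, 0, 0.12, 0, 0, 0], [-0.04, -0.012, 0.12, 0, 0, 0], [-0.0836, -0.0253, 0.12, 0, 0, 0], [-0.0836, -0.0253, 0.12, 0, 0, 0]]
  ]
}}

```text
time_s: 6.75
tool_pos: [0.5073, -0.0536, 0.1289]
orientation: [[-0.288, -0.0, -0.958], [0.958, 0.0, -0.288], [0.0, -1.0, 0.0]]
ft_force: [0.0, -0.1, 0.5]
finger_gap: 0.0848
```

```bash
python3 -c "
from h import *
wrist('w6')
p,d=manip.camera('side');cv2.imwrite('pics/s6.png',cv2.resize(p[140:260,240:400,::-1],None,fx=5,fy=5,interpolation=2))
p,d=manip.camera('top');cv2.imwrite('pics/t6.png',cv2.resize(p[100:250,130:350,::-1],None,fx=3.6,fy=3.6,interpolation=2))"
```

```text
t 6.75 q [-0.362 -0.158 -0.386  1.343 -0.    -0.654] pos [ 0.5073 -0.0536  0.1289] yaw 106.75207170133277 tilt [-4.e-04  1.e-04 -1.e+00] gap 0.08484027649981186 F [ 0.  -0.1  0.5]
```

View pics/w6.png

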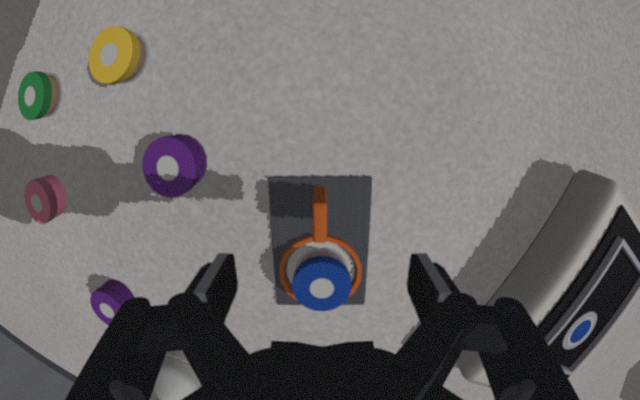

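View pics/s6.png

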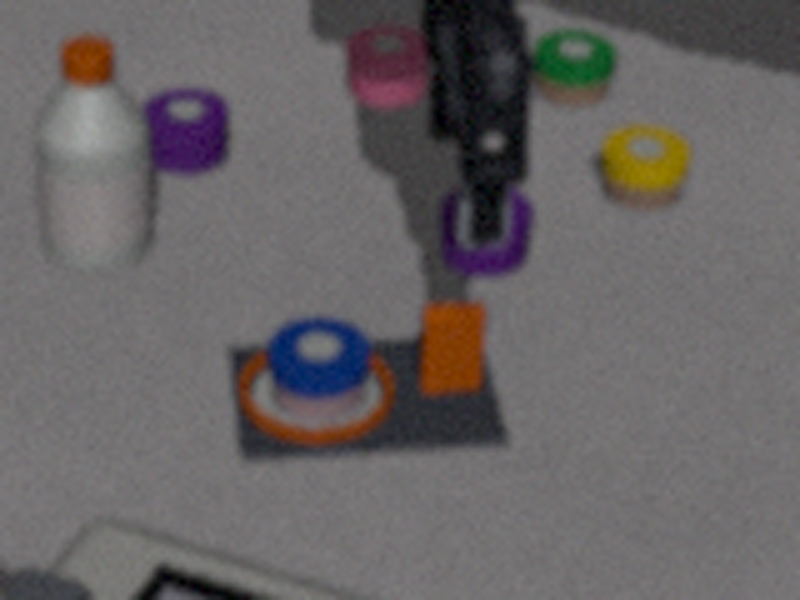

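View pics/t6.png

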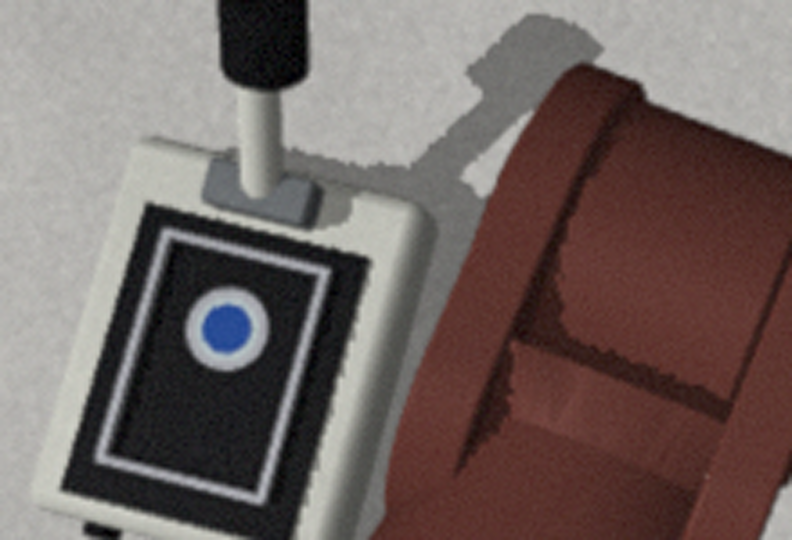

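Emit:
{"name": "move_arm", "arguments": {
  "increments": [
    [[0.0017, 0.0003, -0.05, 0, 0, 0], [0.0017, 0.0003, -0.1, 0, 0, 0], [0.0017, 0.0003, -0.123, 0, 0, 0], [0.0017, 0.0003, -0.123, 0, 0, 0]]
  ]
}}

```text
time_s: 7.4
tool_pos: [0.5094, -0.0526, 0.0358]
orientation: [[-0.29, -0.002, -0.957], [0.957, 0.001, -0.29], [0.001, -1.0, 0.002]]
ft_force: [-0.4, -0.3, 0.0]
finger_gap: 0.0853
```

```bash
python3 -c "
from h import *
wrist('w7')
p,d=manip.camera('side');cv2.imwrite('pics/s7.png',p[:,:,::-1])"
```

```text
t 7.4 q [-0.359 -0.08  -0.488  1.165  0.    -0.653] pos [ 0.5094 -0.0526  0.0358] yaw 106.83143562438988 tilt [-2.e-03  9.e-04 -1.e+00] gap 0.08530370695279813 F [-0.4 -0.3  0. ]
```

View pics/w7.png

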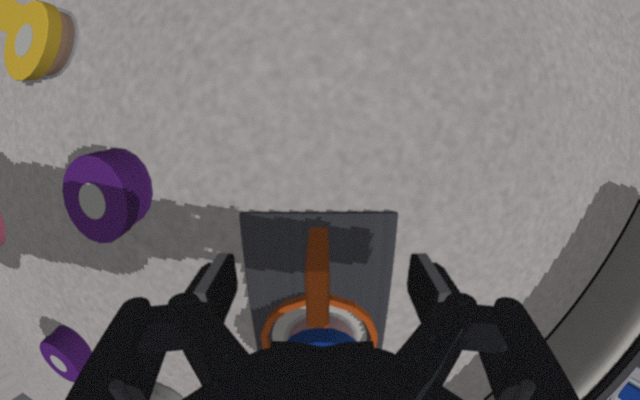

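View pics/s7.png

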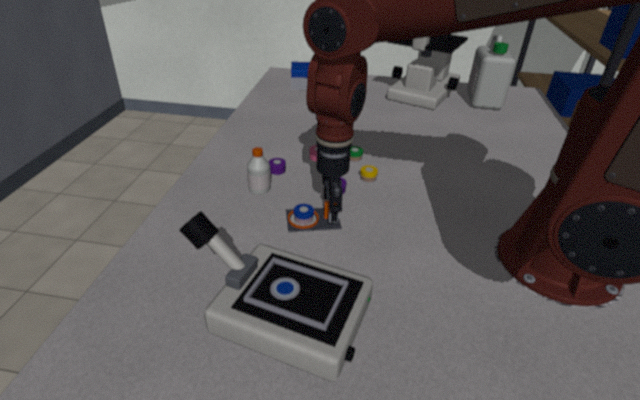

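Emit:
{"name": "move_arm", "arguments": {
  "increments": [
    [[0, 0, 0, 0, 0, 0], [0, 0, 0, 0, 0, 0], [0, 0, 0, 0, 0, 0], [0, 0, 0, 0, 0, 0], [0, 0, 0, 0, 0, 0]]
  ],
  "jaw": 0,
  "newtons": 100
}}

```text
time_s: 8.12
tool_pos: [0.5101, -0.0532, 0.037]
orientation: [[-0.289, 0.001, -0.957], [0.957, -0.0, -0.289], [-0.0, -1.0, -0.0]]
ft_force: [0.1, -1.0, 3.8]
finger_gap: 0.0088
```

Emit:
{"name": "move_arm", "arguments": {
  "increments": [
    [[0, 0, 0, 0, 0, 0], [0, 0, 0, 0, 0, 0], [0, 0, 0.01, 0, 0, 0], [0, 0, 0.02, 0, 0, 0]]
  ]
}}

```text
time_s: 8.62
tool_pos: [0.5094, -0.0528, 0.0516]
orientation: [[-0.289, -0.001, -0.957], [0.957, 0.001, -0.289], [0.001, -1.0, 0.001]]
ft_force: [0.5, 0.8, -2.4]
finger_gap: 0.0086
```

```bash
python3 -c "
from h import *
wrist('w8')
p,d=manip.camera('side');cv2.imwrite('pics/s8.png',cv2.resize(p[140:260,240:400,::-1],None,fx=5,fy=5,interpolation=2))"
```

```text
t 8.625 q [-0.359 -0.097 -0.474  1.195  0.    -0.653] pos [ 0.5094 -0.0528  0.0516] yaw 106.82177968107405 tilt [-1.e-03  6.e-04 -1.e+00] gap 0.008632565461267689 F [ 0.5  0.8 -2.4]
```

View pics/w8.png

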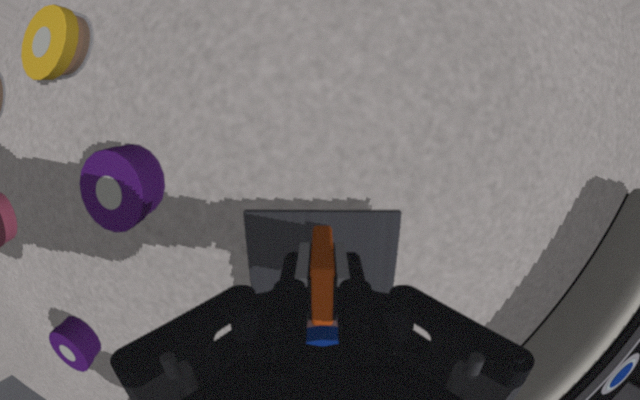

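View pics/s8.png

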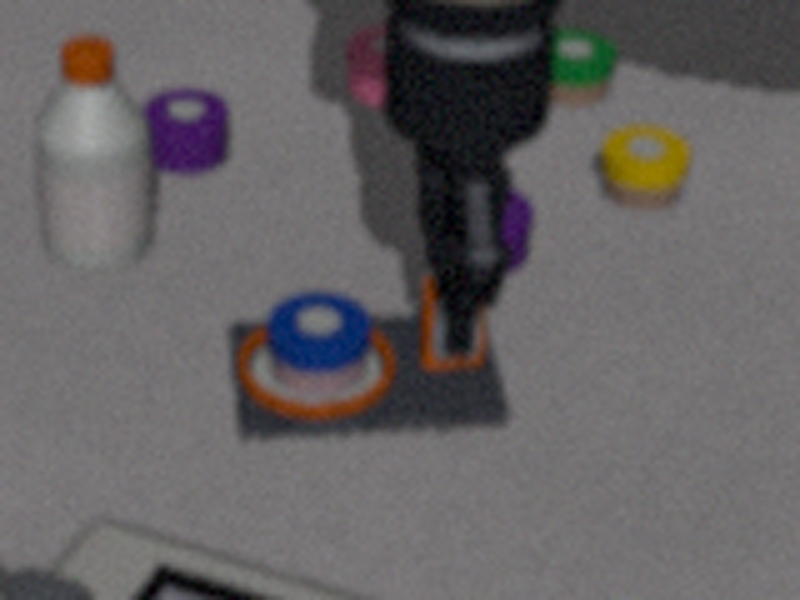

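Emit:
{"name": "move_arm", "arguments": {
  "increments": [
    [[0, 0, 0.04, 0, 0, 0], [0, 0, 0.085, 0, 0, -0.01], [-0.01, 0.02, 0.125, 0, 0, -0.03], [-0.03, 0.06, 0.15, 0, 0, -0.05], [-0.05, 0.11, 0.152, 0, 0, -0.07]]
  ]
}}

```text
time_s: 9.35
tool_pos: [0.4728, 0.0298, 0.1673]
orientation: [[0.151, 0.003, -0.989], [0.989, -0.0, 0.151], [0.0, -1.0, -0.003]]
ft_force: [0.6, 0.6, -2.5]
finger_gap: 0.0087
```

Emit:
{"name": "move_arm", "arguments": {
  "increments": [
    [[-0.015, 0.05, 0, 0, 0, -0.0125], [-0.028, 0.1, 0, 0, 0, -0.0125], [-0.028, 0.15, 0, 0, 0, -0.0125], [-0.028, 0.2, 0, 0, 0, -0.0125], [-0.028, 0.22, 0, 0, 0, -0.0125]]
  ]
}}

```text
time_s: 9.98
tool_pos: [0.451, 0.196, 0.1655]
orientation: [[0.221, -0.0, -0.975], [0.975, 0.0, 0.221], [0.0, -1.0, 0.0]]
ft_force: [0.2, 0.0, -1.3]
finger_gap: 0.0088
```

```bash
python3 -c "
from h import *
wrist('w9')
p,d=manip.camera('side');cv2.imwrite('pics/s9.png',p[:,:,::-1])"
```

```text
t 9.975 q [ 0.143 -0.229 -0.382  1.418  0.     0.366] pos [0.451  0.196  0.1655] yaw 77.22933098584843 tilt [-4.e-04  3.e-04 -1.e+00] gap 0.00883257052174188 F [ 0.2  0.  -1.3]
```

View pics/s9.png

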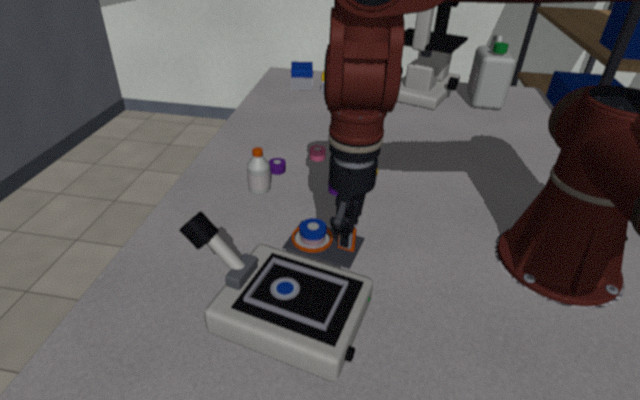

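View pics/w9.png

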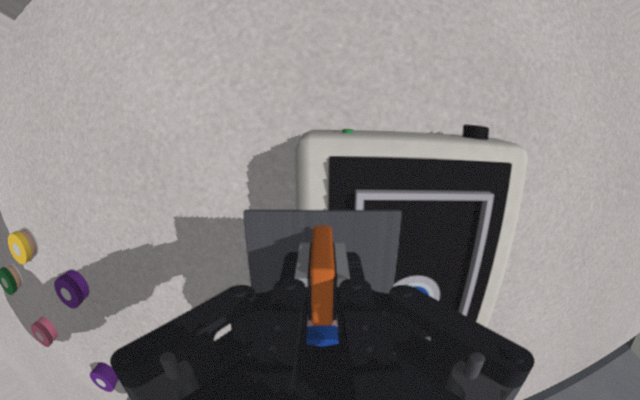

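```bash
python3 -c "
import cv2
p=cv2.imread('pics/w9.png');cv2.imwrite('pics/w9c.png',cv2.resize(p[120:320,290:540],None,fx=3,fy=3,interpolation=2))
p=cv2.imread('pics/s9.png');cv2.imwrite('pics/s9c.png',cv2.resize(p[210:380,190:390],None,fx=3.5,fy=3.5,interpolation=2))"
```

```text
(no output)
```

View pics/w9c.png

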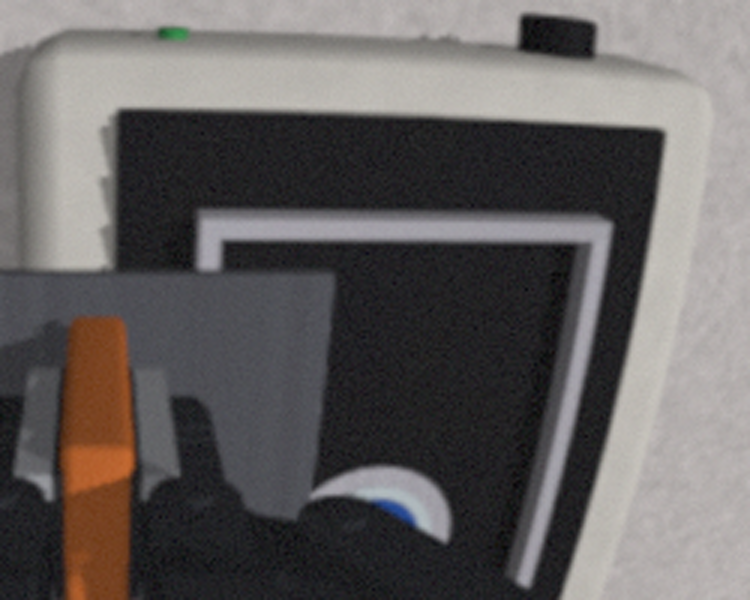

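View pics/s9c.png

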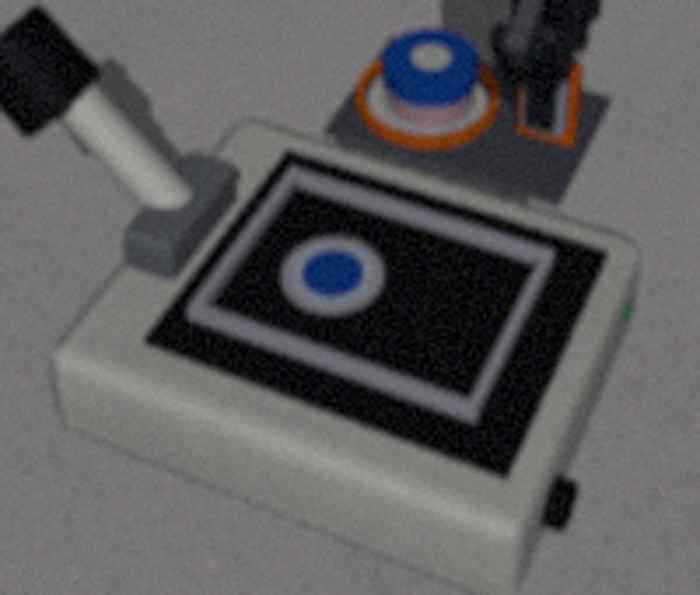

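```bash
python3 -c "
from h import *
z=np.load('w9.npz');T,R=z['T'],z['R']
W=[fish((x+.5)/3-.5+290,(y+.5)/3-.5+120,T,R,.078) for x,y in [(222,242),(583,242),(199,216),(613,224)]]
print(np.array(W))
for a,b in((0,1),(2,3)): e=W[b]-W[a];print('len',np.linalg.norm(e),'yaw',np.degrees(np.arctan2(e[1],e[0]))-90)
S=np.array([atz('side',(x+.5)/3.5-.5+190,(y+.5)/3.5-.5+210,.078) for x,y in [(292,165),(555,245),(477,422),(188,318)]])
print(S,S.mean(0));e=S[0]-S[1];print(np.linalg.norm(e),np.degrees(np.arctan2(e[1],e[0])));e=S[3]-S[2];print(np.linalg.norm(e),np.degrees(np.arctan2(e[1],e[0])))
print('win',atz('side',(332+.5)/3.5-.5+190,(274+.5)/3.5-.5+210,.07))
m=(W[0]+W[1])/2;u=np.array([np.cos(np.radians(-13)),np.sin(np.radians(-13)),0]);print(m+.071*u,(W[2]+W[3])/2+.076*u)
# dish in side now
print('dish',atz('side',(432+.5)/3.5-.5+190,(55+.5)/3.5-.5+210,.1655-.037+.034))
"
```

```text
[[0.44646296 0.22764748 0.078     ]
 [0.46784292 0.32192978 0.078     ]
 [0.4389545  0.22348738 0.078     ]
 [0.46494867 0.33150142 0.078     ]]
len 0.09667603649110215 yaw -12.776623680585715
len 0.11109783640192344 yaw -13.53123883603125
[[0.58823226 0.18817352 0.078     ]
 [0.44023456 0.21961502 0.078     ]
 [0.4634941  0.33644074 0.078     ]
 [0.61076231 0.30302458 0.078     ]] [0.52568081 0.26181346 0.078     ]
0.15130064514816352 -11.993931475606615
0.15101180103070772 -12.784327479573472
win [0.55047136 0.2542794  0.07      ]
[0.52633321 0.2588171  0.078     ] [0.52600371 0.26039812 0.078     ]
dish [0.51343027 0.1824058  0.1625    ]
```

Emit:
{"name": "move_arm", "arguments": {
  "increments": [
    [[0.01, 0.04, 0, 0, 0, 0], [0.025, 0.08, 0, 0, 0, 0], [0.0468, 0.0981, -0.01, 0, 0, 0], [0.0468, 0.0981, -0.04, 0, 0, 0], [0.0468, 0.0981, -0.055, 0, 0, 0]]
  ]
}}

```text
time_s: 10.7
tool_pos: [0.4862, 0.2668, 0.123]
orientation: [[0.224, -0.002, -0.975], [0.975, -0.001, 0.224], [-0.001, -1.0, 0.002]]
ft_force: [0.4, -0.9, -2.8]
finger_gap: 0.0084
```

```bash
python3 -c "
from h import *
wrist('w10')
p,d=manip.camera('side');np.savez('s10.npz',p=p,d=d);cv2.imwrite('pics/s10.png',cv2.resize(p[200:370,190:390,::-1],None,fx=3.5,fy=3.5,interpolation=2))"
```

```text
t 10.7 q [ 0.266 -0.014 -0.261  1.326 -0.     0.492] pos [0.4862 0.2668 0.123 ] yaw 77.06158176099257 tilt [-1.9e-03 -7.0e-04 -1.0e+00] gap 0.008443776711642354 F [ 0.4 -0.9 -2.8]
```

View pics/s10.png

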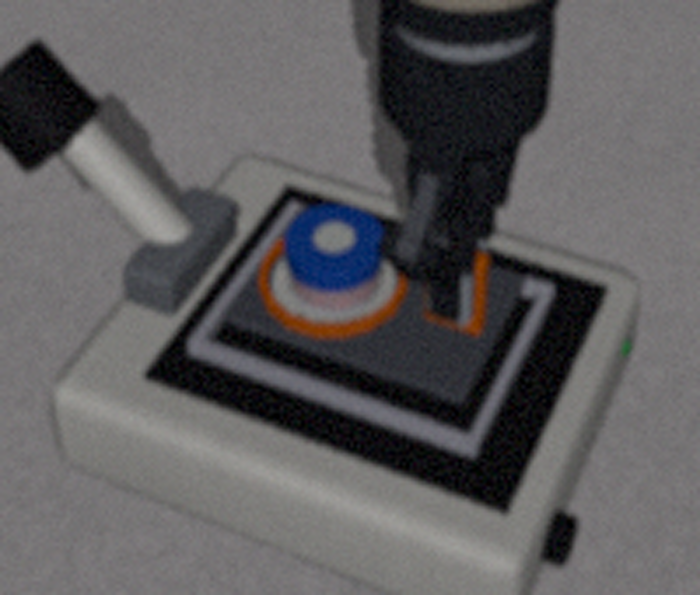

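View pics/w10.png

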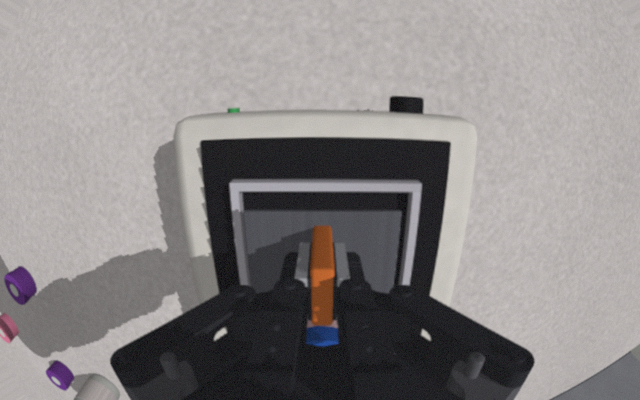

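Emit:
{"name": "move_arm", "arguments": {
  "increments": [
    [[0.0005, 0.003, 0, 0, 0, 0], [0.0005, 0.003, -0.01, 0, 0, 0], [0.0005, 0.003, -0.018, 0, 0, 0], [0.0005, 0.003, -0.02, 0, 0, 0], [0.0005, 0.003, -0.02, 0, 0, 0]]
  ]
}}

```text
time_s: 11.42
tool_pos: [0.4867, 0.2703, 0.1093]
orientation: [[0.223, -0.0, -0.975], [0.975, -0.0, 0.223], [-0.0, -1.0, 0.0]]
ft_force: [0.2, -0.7, -1.3]
finger_gap: 0.0087
```

```bash
python3 -c "
from h import *
wrist('w11')
p,d=manip.camera('side');cv2.imwrite('pics/s11.png',cv2.resize(p[200:370,190:390,::-1],None,fx=3.5,fy=3.5,interpolation=2))"
```

```text
t 11.425 q [ 0.272 -0.003 -0.275  1.299  0.     0.497] pos [0.4867 0.2703 0.1093] yaw 77.11708858775235 tilt [-2.e-04 -0.e+00 -1.e+00] gap 0.008678750262502284 F [ 0.2 -0.7 -1.3]
```

View pics/s11.png

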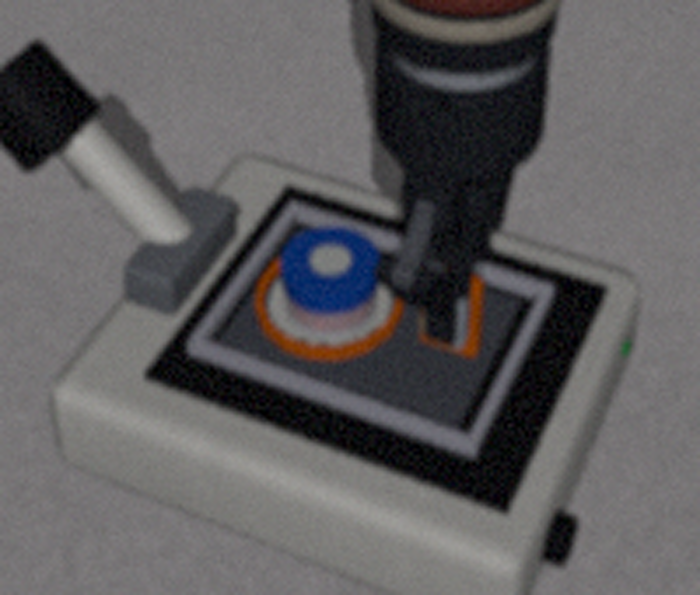

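View pics/w11.png

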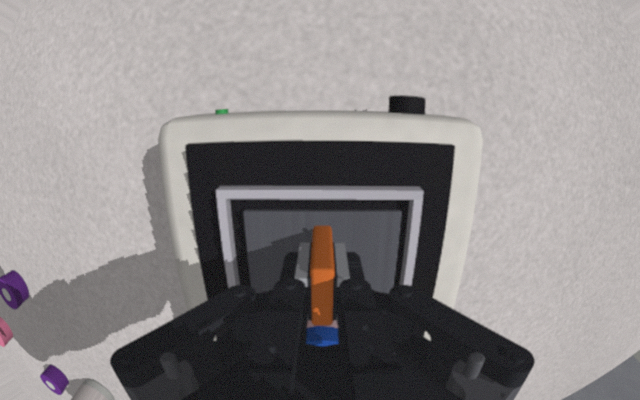

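Emit:
{"name": "move_arm", "arguments": {
  "increments": [
    [[0, -0.0005, -0.0015, 0, 0, 0], [0, -0.0005, -0.003, 0, 0, 0], [0, -0.0005, -0.004, 0, 0, 0], [0, -0.0005, -0.004, 0, 0, 0]]
  ]
}}

```text
time_s: 12.02
tool_pos: [0.4869, 0.2699, 0.107]
orientation: [[0.223, 0.0, -0.975], [0.975, 0.0, 0.223], [0.0, -1.0, -0.0]]
ft_force: [-2.9, -0.7, 4.7]
finger_gap: 0.0088
```

Emit:
{"name": "move_arm", "arguments": {
  "increments": [
    [[0, 0, 0, 0, 0, 0], [0, 0, 0, 0, 0, 0], [0, 0, 0, 0, 0, 0], [0, 0, 0, 0, 0, 0]]
  ],
  "jaw": 60
}}

```text
time_s: 12.52
tool_pos: [0.4869, 0.2699, 0.1063]
orientation: [[0.223, 0.0, -0.975], [0.975, 0.0, 0.223], [0.0, -1.0, 0.0]]
ft_force: [-1.2, 0.2, -0.1]
finger_gap: 0.0511
```

```bash
python3 -c "
from h import *
wrist('w12')"
```

```text
t 12.525 q [ 0.271 -0.002 -0.279  1.293  0.     0.496] pos [0.4869 0.2699 0.1063] yaw 77.11490138351891 tilt [ 0.e+00  1.e-04 -1.e+00] gap 0.051075143342229165 F [-1.2  0.2 -0.1]
```

View pics/w12.png

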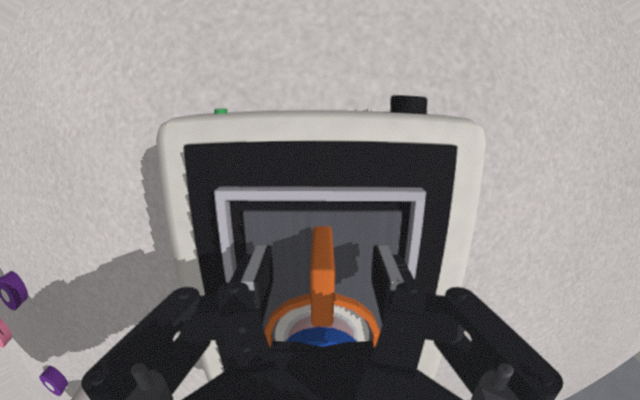

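Released; the plate lies inside the frame. Retreating straight up, then sideways back so that the cameras see.

Emit:
{"name": "move_arm", "arguments": {
  "increments": [
    [[0, 0, 0.03, 0, 0, 0], [0, 0, 0.08, 0, 0, 0], [0, 0, 0.14, 0, 0, 0], [0, -0.03, 0.16, 0, 0, 0], [0, -0.1, 0.16, 0, 0, 0]]
  ]
}}

```text
time_s: 13.2
tool_pos: [0.4876, 0.1953, 0.2282]
orientation: [[0.22, 0.003, -0.975], [0.975, 0.001, 0.22], [0.001, -1.0, -0.003]]
ft_force: [1.0, -0.8, 0.1]
finger_gap: 0.0511
```

Emit:
{"name": "move_arm", "arguments": {
  "increments": [
    [[-0.03, -0.08, 0, 0, 0, 0], [-0.05, -0.16, 0, 0, 0, 0], [-0.05, -0.2, 0, 0, 0, 0], [-0.05, -0.2, 0, 0, 0, 0], [-0.05, -0.2, 0, 0, 0, 0]]
  ]
}}

```text
time_s: 13.82
tool_pos: [0.4494, 0.0451, 0.2265]
orientation: [[0.223, 0.0, -0.975], [0.975, 0.0, 0.223], [0.0, -1.0, -0.0]]
ft_force: [-0.2, 0.5, -0.4]
finger_gap: 0.0515
```

```bash
python3 -c "
from h import *
st()
p,d=manip.camera('side');np.savez('s13.npz',p=p,d=d);cv2.imwrite('pics/s13.png',cv2.resize(p[200:370,190:390,::-1],None,fx=3.5,fy=3.5,interpolation=2))
p,d=manip.camera('top');np.savez('t13.npz',p=p,d=d);cv2.imwrite('pics/t13.png',cv2.resize(p[125:275,130:330,::-1],None,fx=4,fy=4,interpolation=2))"
```

```text
t 13.825 q [-0.191 -0.36  -0.379  1.551  0.     0.034] pos [0.4494 0.0451 0.2265] yaw 77.09673772097644 tilt [ 2.e-04  3.e-04 -1.e+00] gap 0.05148019262190961 F [-0.2  0.5 -0.4]
```

View pics/s13.png

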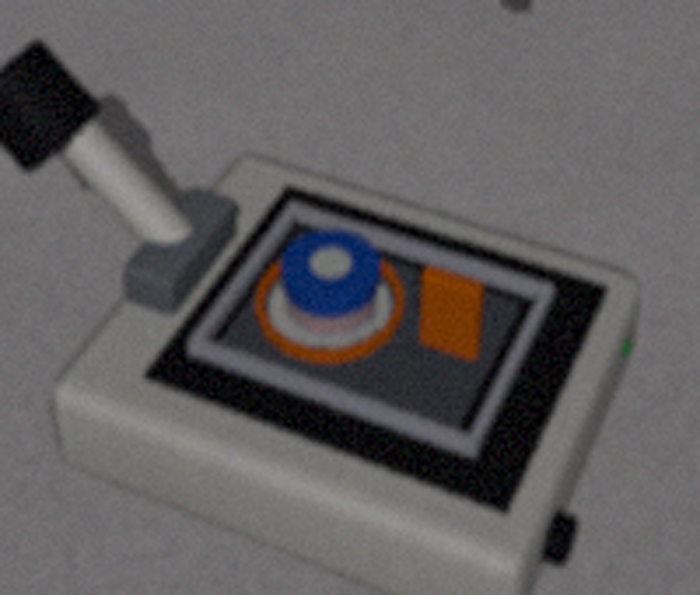

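View pics/t13.png

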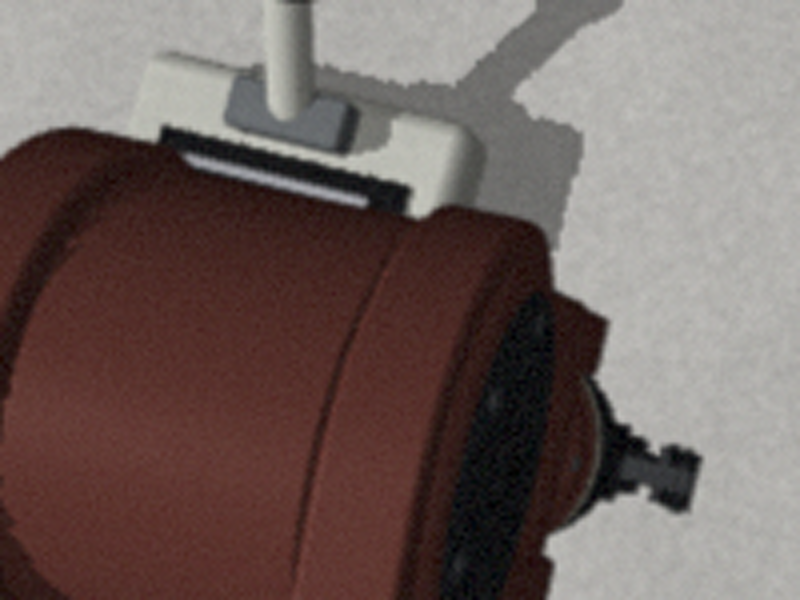

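Emit:
{"name": "move_arm", "arguments": {
  "increments": [
    [[0, -0.07, 0, 0, 0, 0], [0, -0.14, 0, 0, 0, 0], [0, -0.21, 0, 0, 0, 0], [0, -0.28, 0, 0, 0, 0], [0, -0.28, 0, 0, 0, 0]]
  ]
}}

```text
time_s: 14.55
tool_pos: [0.4494, -0.1672, 0.2259]
orientation: [[0.226, -0.001, -0.974], [0.974, 0.0, 0.226], [-0.0, -1.0, 0.001]]
ft_force: [0.3, 0.3, 0.1]
finger_gap: 0.0516
```

```bash
python3 -c "
from h import *
st()
p,d=manip.camera('top');np.savez('t14.npz',p=p,d=d);cv2.imwrite('pics/t14.png',cv2.resize(p[125:275,130:330,::-1],None,fx=4,fy=4,interpolation=2))
C=cloud('top',d)
u=np.array([np.cos(np.radians(-12.9)),np.sin(np.radians(-12.9))]);v=np.array([-u[1],u[0]])
q=C-np.array([.5256,.2605,0]);X=q[...,:2]@u;Y=q[...,:2]@v;Z=C[...,2]
for nm,x,y,r in [('plate-x',-.058,0,.004),('fin',-.042,0,.005),('floor/lid',.024,0,.02),('c--',-.055,-.035,.006),('c-+',-.055,.035,.006),('c+-',.058,-.036,.005),('c++',.058,.036,.005)]:
  m=(abs(X-x)<r)&(abs(Y-y)<r);print(nm,m.sum(),np.median(Z[m]) if m.any() else None)
"
```

```text
t 14.55 q [-0.63  -0.27  -0.308  1.534 -0.    -0.402] pos [ 0.4494 -0.1672  0.2259] yaw 76.96423626823162 tilt [-6.e-04  1.e-04 -1.e+00] gap 0.05159342482209548 F [0.3 0.3 0.1]
plate-x 17 0.09943951774845353
fin 58 0.11342272626429542
floor/lid 343 0.10491331067124618
c-- 25 0.07536697913679682
c-+ 26 0.0754177109227483
c+- 22 0.07474158931409929
c++ 20 0.07525927816716692
```

View pics/t14.png

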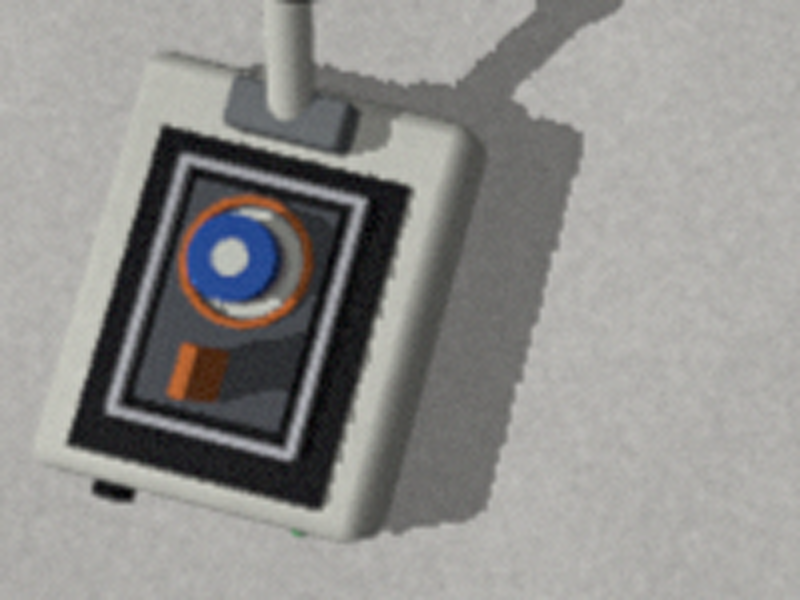

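```bash
python3 -c "
from h import *
f=lambda x,y:((x+.5)/4-.5+130,(y+.5)/4-.5+125)
print('lid',atz('top',*f(231,257),.104),'lip',atz('top',*f(245,262),.080),'lens pred',[.5256+.024*.975,.2605-.024*.223])
manip.close_job();print(manip.state()['time_s'])"
```

```text
lid [0.549124  0.2559109 0.104    ] lip [0.54937062 0.25673571 0.08      ] lens pred [0.5489999999999999, 0.255148]
the job is handed in; nothing more can be done
the job is handed in; nothing more can be done
```

I put the blue-lidded dish in the adapter's well on the bench and let go. I then lifted the adapter by its fin, turned it about 30° and laid it in the imager's frame. After that I opened the gripper, moved the arm well clear and handed the job in; the last clock reading was about 14.6 s.

- **Position:** in the last top view the lid centre is at (0.549, 0.256) m. That is within about 1 mm of both the lens window's expected position, (0.549, 0.255) m, and the well centre.
- **Flat and upright:** the plate's four corners read 0.0747–0.0754 m (0.074 expected), so it lies flat inside the frame. The lid top reads 0.105 m (0.104 expected), so the dish is upright. The side view also shows it so.
- **Forces:** the wrist force readings I took stayed below about 7 N.
- **Failed or inconclusive checks:**
    - My two depth spot checks at the fin gave meaningless heights, probably from angled viewing or slight misalignment, so I ignored them.
    - Closing on the dish pushed the tool up about 3 mm; I allowed for that when setting it down.

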